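# Flip open the taller capsule chest

### The arm

A 6-joint arm with a two-finger parallel gripper is mounted at the origin on a cart in front of the work surface, level with it; the furniture and walls round the work are solid. World frame = base frame: x ahead of the robot, y to its left, z up, the work surface at z = 0. Lengths are in m, angles in rad, forces in N, time in s.
With the tool pointing down it reaches from about 0.3 to 0.875 m from the base axis. Payload 6.4 kg.
Tool frame: the origin (TCP) lies midway between the tips of the shut fingers; the grasp point (between the pads) lies 19 mm behind it; z points along the fingers, y is the line along which they close (so a half turn about z gives the same grasp; the last joint's range is limited). The gripper opens to 88 mm and grips with 3 to 60 N. Pads are 18 mm wide; open, the fingers measure 123 mm over their backs; the gripper's body (75 mm by 187 mm) begins 45 mm behind the grasp point.
Start: joints at [0.925, 0.181, 1.607, -0, 1.354, -0.206], TCP at [0.245, 0.52, 0.239] pointing down, gripper open.
Joint ranges: [-2.99, 2.99], [-0.89, 2.07], [0.3, 2.58], [-1.14, 4.28], [0, 2.63], [-3.12, 3.12]. Speed limits (rad/s): [2.57, 2.57, 3.01, 3.14, 3.14, 3.14].

### API

Orientations are given as a 3x3 rotation matrix whose columns are the frame's x, y, z axes.
In Python, from station import env gives the robot as it stands.
- The arm moves only by the tool send_rows, never from a script. Its argument "increments" is a list of rows, each an object of numbers: "tx", "ty", "tz": the shift along the tool's x, y, z in cm; "wx", "wy", "wz": the turn, a rotation vector about the tool's x, y, z in rad; "jaw": the gripper command: -1 is shut, 1 is fully open, values between are in proportion. In form: [{"tx": .., "ty": .., "tz": .., "wx": .., "wy": .., "wz": .., "jaw": ..}, ...]. A call has 1 to 12 rows; each row is the pose to reach, as a shift and turn from the pose commanded when the call began, along the tool's axes at that moment; what a row does not reach only later rows make up. A row lasts 1/10 s, in which the tool goes at most 50 mm and 8.59 degrees, less where a joint would pass 70% of its speed; a pose out of reach is approached as far as the arm can. A call with a gripper value outside its range is refused whole. The fingers move at their own pace and stop on an object; "force" is the grip in N (left out, the last holds). Time passes only in rows, so rows that repeat a pose let the fingers close. It gives the time, the measured TCP pose, the force, the opening and the grip force at its end, in the units of the state.
- env.sense(): the state, without advancing time (a new reading comes with each control period).
- env.get_image(name): name is "scene" or "top"; returns (picture, depth): 480x640x3 uint8, red, green, blue; 480x640 float32, m along the optical axis (not along the pixel's ray), 0 where there is no reading.
- env.camera_params(name): a dict with "intrinsics" (3x3 intrinsics, pixels), "pose" (4x4, takes a point from camera to world coordinates). Camera axes: x right, y down, z forward; pixel columns grow to the right and rows downward; lengths in m; the calibration is good to about 2 mm. A picture is of the moment at which its call begins. camera_params takes no time and is no camera call.
- env.job_done(): hands the job in; it is judged then, once.
The state is a dict: "clock": time; "q": joint angles; "joint_vel": joint speeds; "effort": joint torques, N m; "tool_pos": TCP position; "orientation": TCP orientation; "force": force on the tool from outside, world axes, zero at the start; "ft_torque": the same for the moment, N m; "opening": finger opening in m; "grasp_force": force on a finger pad.
Only numpy, scipy, OpenCV 4.12 (cv2) and the standard library are available. Lean on these libraries where they do the work, as an engineer would, in place of code of your own. Each camera call takes 0.05 s, during which the arm holds its last target. There are 200 camera calls.

### The job

Two wooden coffee-capsule chests stand on the worktop: open the lid of the taller one by pushing its front lip gently up and back with a fingertip until it tips over and rests fully open by itself. Do not grip the lid, and do not lift, tip or shove the chest; leave the lower chest shut and everything else standing where it is.

Things in the scene. Friction and masses are not known exactly. Their poses are not given: they have to be found in the camera images.
- tall_chest: The taller, narrower of two light-wood capsule chests: 85 mm deep (its x), 90 mm wide (its y), 110 mm high with the lid shut, without the lip. Origin: centre of its underside, on the worktop; x points from its front (lip side) to its back (hinge side), z up. It stands loose on the worktop and weighs about 1.7 kg with the lid; it is turned from -0.3 to 0.5 rad about z.
- tall_chest_lid (a joint): Angle of the taller chest's lid, rad: 0 shut, grows as the front goes up and back, hard stop at 1.85. The lid is a cap 85 mm deep, 90 mm wide and 25 mm high, 140 g, on a loose hinge along the top of the back wall: below about 1.1 rad it falls shut, past about 1.3 rad it falls open and stays there. The front of the lid stands straight up when shut.
- tall_chest_lip (a point): Middle of the upper front edge of the steel thumb lip on that lid: a strip 40 mm wide and 3 mm thick that runs 20 mm out from the top of the lid's front and curls up to end upright, 14 mm above the lid's top; its front is the foremost part of the chest, so a fingertip can push it from the front, up and back along an arc about the hinge. When shut the point is 123 mm above the worktop, 105 mm in front of the hinge line and 38 mm above it; it moves with the lid.
- tall_chest_hinge (a point): Middle of that lid's hinge line, 85 mm above the worktop, above the chest's back face; the hinge line runs along the chest's y. A microwave, 230 mm high, stands to the right behind the work (about x > 0.56, y < -0.02): keep the gripper's body clear of it; behind the chest is room for the open lid.
- low_chest: The lower, wider of two light-wood capsule chests: 85 mm deep (its x), 120 mm wide (its y), 64 mm high with the lid shut, without the lip. Origin: centre of its underside, on the worktop; x points from its front (lip side) to its back (hinge side), z up. It stands loose on the worktop and weighs about 1.7 kg with the lid; it is turned from -0.3 to 0.5 rad about z.
- low_chest_lid (a joint): Angle of the lower chest's lid, rad: 0 shut, grows as the front goes up and back, hard stop at 1.85. The lid is a cap 85 mm deep, 120 mm wide and 22 mm high, 140 g, on a loose hinge along the top of the back wall: below about 1.1 rad it falls shut, past about 1.3 rad it falls open and stays there. The front of the lid stands straight up when shut.
- low_chest_lip (a point): Middle of the upper front edge of the steel thumb lip on that lid: a strip 40 mm wide and 3 mm thick that runs 20 mm out from the top of the lid's front and curls up to end upright, 14 mm above the lid's top; its front is the foremost part of the chest, so a fingertip can push it from the front, up and back along an arc about the hinge. When shut the point is 77 mm above the worktop, 105 mm in front of the hinge line and 35 mm above it; it moves with the lid.
- low_chest_hinge (a point): Middle of that lid's hinge line, 42 mm above the worktop, above the chest's back face; the hinge line runs along the chest's y.
- spice_jar_mid (a point): Bystander: round glass spice jar with a cap, 46 mm across, 106 mm high; point on its axis, half-way up.
- mug_mid (a point): Bystander: terracotta-coloured mug, 82 mm across, 115 mm with the handle, 90 mm high; point near its middle, half-way up.
- salt_shaker_mid (a point): Bystander: salt shaker, 44 mm across, 90 mm high; point on its axis, half-way up.
- shot_glass_mid (a point): Bystander: small clear glass, 46 mm across, 59 mm high; point on its axis, half-way up.
Not all that is in view belongs to the job. Leave any blue or pink look-alike of the part that bears salt_shaker_mid alone.

How it is judged:
By the outcome, as a careful person would: the job done as asked, in the order asked, and still so for the second after the job is handed in, with the robot touching nothing.
It also fails if it takes over 35 s, if anything falls off the work surface, if the arm or the gripper's body presses on something with over 40 N, if the wrist force passes 120 N, or if a joint passes its speed limit or range.

## Working session

There is one attempt and no reset: what is moved stays moved. The work goes in short steps, Python scripts to look and compute and a tool call to move; the robot and the scene stay as the last step left them, time stands still between calls to the robot, and variables do not carry over. Pictures are saved under pics/ and viewed, at most 10 in all, crops included, and the job is handed in when it is done.

Besides the shell and the picture viewer there is one more tool, called after "Emit:" as a command line: name --argument value ..., lists and objects as JSON in quotes. send_rows: Moves the arm, as the interface text tells. Its arguments: {"type":"object","properties":{"increments":{"type":"array"},"force":{"type":"number"}},"required":["increments"]}

```bash
ls; mkdir -p pics; cat > h.py <<'E'
import numpy as np, cv2
from station import env
def cap(n):
    im,d=env.get_image(n); P=env.camera_params(n)
    np.savez(f'{n}.npz',im=im,d=d,K=P['intrinsics'],T=P['pose']); return im,d
def load(n):
    z=np.load(f'{n}.npz'); return z['im'],z['d'],z['K'],z['T']
def pts(d,K,T):
    v,u=np.mgrid[:480,:640]; c=np.stack([(u-K[0,2])/K[0,0]*d,(v-K[1,2])/K[1,1]*d,d],-1)
    return c@T[:3,:3].T+T[:3,3]
def ray(u,v,K,T,z):
    r=T[:3,:3]@np.array([(u-K[0,2])/K[0,0],(v-K[1,2])/K[1,1],1]); o=T[:3,3]; return o+r*(z-o[2])/r[2]
def proj(p,K,T):
    c=T[:3,:3].T@(np.array(p)-T[:3,3]); return (K@(c/c[2]))[:2]
E
python3 - <<'E'
from h import *
for n in('scene','top'):
    im,d=cap(n); cv2.imwrite(f'pics/{n}0.png',im[...,::-1]); _,_,K,T=load(n); print(n,K.round(1).tolist(),T.round(3).tolist())
print(env.sense())
E
```

```text
pics
scene [[501.3, 0.0, 323.0], [0.0, 501.3, 239.7], [0.0, 0.0, 1.0]] [[0.622, -0.504, 0.6, -0.096], [-0.783, -0.382, 0.491, -0.411], [-0.018, -0.775, -0.632, 0.823], [0.0, 0.0, 0.0, 1.0]]
top [[622.7, 0.0, 326.0], [0.0, 622.7, 241.4], [0.0, 0.0, 1.0]] [[-0.463, -0.723, 0.512, -0.338], [-0.886, 0.383, -0.261, 0.609], [-0.007, -0.574, -0.819, 1.556], [0.0, 0.0, 0.0, 1.0]]
{'clock': 0.1, 'q': array([ 9.24701617e-01,  1.81489069e-01,  1.60787827e+00, -2.76851708e-05,
        1.35380086e+00, -2.06331824e-01]), 'joint_vel': array([-0.00144513, -0.00330849, -0.00412937, -0.00071197,  0.00075331,
       -0.00069022]), 'effort': array([ 6.26280034e-04, -4.34813976e+01, -3.42696118e+01,  7.03568710e-02,
        3.40331881e-02, -1.47837642e-05]), 'tool_pos': array([0.24450898, 0.51989989, 0.23790205]), 'orientation': array([[-9.04855044e-01,  4.25718793e-01, -9.27008525e-04],
       [ 4.25719699e-01,  9.04854195e-01, -1.27426051e-03],
       [ 2.96330905e-04, -1.54766684e-03, -9.99998758e-01]]), 'force': array([-0.11219693, -0.39993182,  0.23966597]), 'ft_torque': array([ 0.02841384, -0.03312506,  0.00511845]), 'grasp_force': 0.0, 'opening': 0.0880804345723583}
```

View pics/scene0.png

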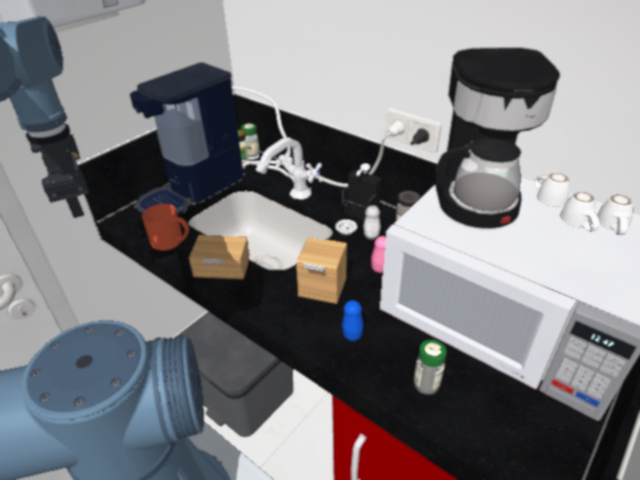

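View pics/top0.png

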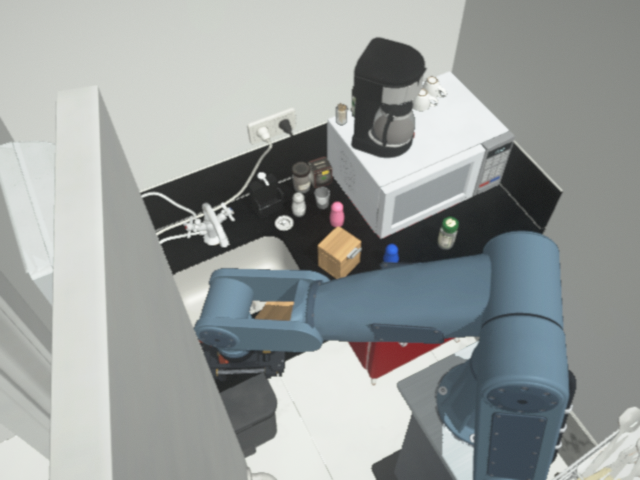

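Scene view: tall chest at (322,270) with its lip at (313,267), low chest at (220,257), blue shaker (352,320), pink (380,255), white salt shaker (372,220), jar (430,367), mug (163,228). In the top view the tall chest is at (340,252), and the arm partly hides the low one.

The candidates are the two wood chests. The one at scene (322,270) is taller and narrower, so it is the one meant. I'll measure it and confirm in a crop.

```bash
python3 - <<'E'
from h import *
def wood(im):
    h=cv2.cvtColor(im,cv2.COLOR_RGB2HSV); return cv2.inRange(h,(8,60,80),(25,200,255))>0
for n,boxes in(('scene',{'tall':(285,225,360,310),'low':(180,225,260,290)}),('top',{'tall':(310,220,370,285)})):
    im,d,K,T=load(n); P=pts(d,K,T); m=wood(im)
    for k,(a,b,c,e) in boxes.items():
        mm=np.zeros_like(m); mm[b:e,a:c]=m[b:e,a:c]; mm&=d>0
        q=P[mm]; zt=np.percentile(q[:,2],97); top=mm&(abs(P[...,2]-zt)<.006)
        t=P[top]; r=cv2.minAreaRect((t[:,:2]*1000).astype(np.float32))
        print(n,k,'z97',zt.round(4),'topz med',np.median(t[:,2]).round(4),'n',len(t),'rect',r,'corners',(cv2.boxPoints(r)).round(0).tolist())
    # lip: anything in chest region above lid top
        a_,b_=a,b
        reg=np.zeros_like(m); reg[b:e,a:c]=True
        l=reg&(P[...,2]>zt+.006)&(P[...,2]<zt+.03)
        vu=np.argwhere(l); print('  lip?',len(vu),vu.mean(0) if len(vu) else '',P[l].mean(0).round(4) if len(vu) else '')
im,d,K,T=load('scene'); P=pts(d,K,T)
for n,(u,v) in dict(blue=(352,325),pink=(380,258),salt=(372,225),jar=(430,372),mug=(163,230),mwcorner=(388,225),mwfr=(540,360)).items(): print(n,P[v,u].round(3))
c1=cv2.resize(im[215:315,270:370],None,fx=4,fy=4,interpolation=2); c2=cv2.resize(load('top')[0][215:315,290:390],None,fx=4,fy=4,interpolation=2)
cv2.imwrite('pics/crop.png',np.hstack([c1,c2])[...,::-1])
E
```

```text
scene tall z97 0.114 topz med 0.112 n 1079 rect ((546.2665405273438, 118.99749755859375), (89.46924591064453, 90.90791320800781), 21.73516845703125) corners [[488.0, 145.0], [522.0, 60.0], [605.0, 93.0], [571.0, 178.0]]
  lip? 56 [265.69642857 313.41071429] [0.4887 0.0954 0.1239]
scene low z97 0.069 topz med 0.0665 n 1171 rect ((449.5650634765625, 355.3507080078125), (96.87217712402344, 121.03010559082031), 34.44063186645508) corners [[375.0, 378.0], [444.0, 278.0], [524.0, 333.0], [455.0, 433.0]]
  lip? 42 [259.80952381 211.85714286] [0.4032 0.3232 0.0783]
top tall z97 0.1159 topz med 0.1125 n 434 rect ((541.846923828125, 122.84040069580078), (85.80331420898438, 93.19990539550781), 22.394535064697266) corners [[484.0, 150.0], [520.0, 63.0], [599.0, 96.0], [564.0, 182.0]]
  lip? 15 [252.  355.6] [0.4861 0.0979 0.1249]
blue [ 0.462 -0.025  0.047]
pink [0.668 0.044 0.048]
salt [0.762 0.13  0.047]
jar [ 0.442 -0.211  0.069]
mug [0.412 0.515 0.067]
mwcorner [0.836 0.127 0.003]
mwfr [ 0.565 -0.357  0.093]
```

View pics/crop.png

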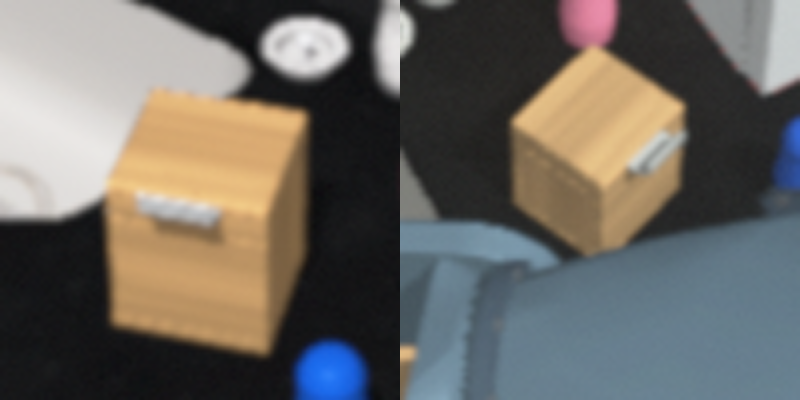

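The crop confirms it: one lid with its steel lip on the front, right side of the blue shaker at lower right. The chest is tall and narrow, its yaw is about 0.386 rad, and both views agree on the lip at (0.487, 0.097, 0.124).

The plan is to shut the fingers and point the tool 40° below horizontal along the chest's x. I'll slip the fingertip under the lip, then push it round the hinge arc.

```bash
cat > plan.py <<'E'
from h import *
from scipy.spatial.transform import Rotation as R
yaw=.386; al=np.radians(40); ctr=np.array([.544,.121,0.])
c=np.array([np.cos(yaw),np.sin(yaw),0]); Z=np.array([0,0,1.])
H=ctr+.0425*c+.087*Z
d=np.cos(al)*c-np.sin(al)*Z; u=np.sin(al)*c+np.cos(al)*Z
O=np.column_stack([-u,np.cross(d,-u),d])
def C(th,s=-.095,clear=0):       # TCP so that the fingertip's upper edge is under the lip at lid angle th
    h=.0136+.0084*min(th/al,1); x,z=s,h
    a=np.array([x*np.cos(th)+z*np.sin(th),-x*np.sin(th)+z*np.cos(th)])
    return H+a[0]*c+a[1]*Z-(.009+clear)*u
def rel(p,Ot=O,s=None):
    s=s or env.sense(); o=s['orientation']
    return (o.T@(p-s['tool_pos'])*100).round(2),R.from_matrix(o.T@Ot).as_rotvec().round(3)
E
python3 - <<'E'
from plan import *
C0=C(0,clear=.006); print('C0',C0,'O',O.round(3).tolist())
p=C0-.12*d; print('via',p+[0,0.0,.06],rel(p+.06*Z)); print('pre',p,rel(p))
E
```

```text
C0 [0.48643043 0.09760449 0.08910933] O [[-0.595, -0.376, 0.71], [-0.242, 0.926, 0.288], [-0.766, 0.0, -0.643]]
via [0.40126874 0.06299591 0.22624385] (array([-33.64, -34.67,   1.21]), array([-0.361, -0.822, -0.771]))
pre [0.40126874 0.06299591 0.16624385] (array([-33.64, -34.66,   7.21]), array([-0.361, -0.822, -0.771]))
```

Emit:
send_rows --increments '[{"tx": -2.8, "ty": -2.9, "tz": 0.1, "wx": -0.03, "wy": -0.068, "wz": -0.064, "jaw": -1}, {"tx": -5.6, "ty": -5.8, "tz": 0.2, "wx": -0.06, "wy": -0.137, "wz": -0.128, "jaw": -1}, {"tx": -8.4, "ty": -8.7, "tz": 0.3, "wx": -0.09, "wy": -0.205, "wz": -0.193, "jaw": -1}, {"tx": -11.2, "ty": -11.6, "tz": 0.4, "wx": -0.12, "wy": -0.274, "wz": -0.257, "jaw": -1}, {"tx": -14, "ty": -14.5, "tz": 0.5, "wx": -0.15, "wy": -0.342, "wz": -0.321, "jaw": -1}, {"tx": -16.8, "ty": -17.3, "tz": 0.6, "wx": -0.18, "wy": -0.411, "wz": -0.385, "jaw": -1}, {"tx": -19.6, "ty": -20.2, "tz": 0.7, "wx": -0.21, "wy": -0.48, "wz": -0.45, "jaw": -1}, {"tx": -22.4, "ty": -23.1, "tz": 0.8, "wx": -0.24, "wy": -0.548, "wz": -0.514, "jaw": -1}, {"tx": -25.2, "ty": -26, "tz": 0.9, "wx": -0.27, "wy": -0.617, "wz": -0.578, "jaw": -1}, {"tx": -28, "ty": -28.9, "tz": 1, "wx": -0.3, "wy": -0.685, "wz": -0.642, "jaw": -1}, {"tx": -30.8, "ty": -31.8, "tz": 1.1, "wx": -0.33, "wy": -0.754, "wz": -0.707, "jaw": -1}, {"tx": -33.6, "ty": -34.7, "tz": 1.2, "wx": -0.361, "wy": -0.822, "wz": -0.771, "jaw": -1}]'

```text
clock: 1.3
tool_pos: [0.3759, 0.1519, 0.2172]
orientation: [[-0.758, -0.253, 0.601], [-0.15, 0.965, 0.217], [-0.634, 0.074, -0.77]]
force: [0.9, -0.8, 0.7]
opening: 0.0004
grasp_force: 0.0
```

```bash
python3 - <<'E'
from plan import *
s=env.sense(); print(s['clock'],s['tool_pos'],s['q'].round(2),s['opening'],s['force']); print(rel(C(0,clear=.006)-.12*d+.06*Z))
E
```

```text
1.3 [0.37594521 0.1518647  0.21721065] [-0.19 -0.86  2.54  0.43  0.88 -2.16] 0.00036046232826122016 [ 0.86841546 -0.77727599  0.70547411]
(array([-1.16, -9.15, -1.1 ]), array([-0.038, -0.178, -0.144]))
```

Joints 2 and 3 are near their folded limits, so I'll use a steeper tool (50°) and a shorter standoff.

```bash
sed -i 's/radians(40)/radians(50)/; s/h=.0136+.0084\*/h=.0105+.0115*/' plan.py; python3 - <<'E'
from plan import *
C0=C(0,clear=.006); print(C0); print('pre',C0-.06*d,rel(C0-.06*d)); print('via',rel(C0-.06*d+.03*Z))
E
```

```text
[0.48471761 0.09690843 0.08785819]
pre [0.44898804 0.0823884  0.13382085] (array([ 0.8 , -9.17,  9.3 ]), array([-0.026, -0.004, -0.147]))
via (array([-1.11, -8.95,  6.99]), array([-0.026, -0.004, -0.147]))
```

Emit:
send_rows --increments '[{"tx": -0.2, "ty": -1.8, "tz": 1.4, "wx": -0.005, "wy": 0, "wz": -0.03}, {"tx": -0.4, "ty": -3.6, "tz": 2.8, "wx": -0.01, "wy": 0, "wz": -0.06}, {"tx": -0.6, "ty": -5.4, "tz": 4.2, "wx": -0.015, "wy": 0, "wz": -0.09}, {"tx": -0.8, "ty": -7.2, "tz": 5.6, "wx": -0.02, "wy": -0.003, "wz": -0.12}, {"tx": -1.1, "ty": -9, "tz": 7, "wx": -0.026, "wy": -0.004, "wz": -0.147}, {"tx": -1.1, "ty": -9, "tz": 7, "wx": -0.026, "wy": -0.004, "wz": -0.147}, {"tx": -1.1, "ty": -9, "tz": 7, "wx": -0.026, "wy": -0.004, "wz": -0.147}]'

```text
$.increments[0]: bad value
```

```bash
python3 - <<'E'
from plan import *
s=env.sense(); print(s['q'].round(2)); print(rel(C(0,clear=.006)-.06*d))
im,_=cap('scene'); cv2.imwrite('pics/s1.png',cv2.resize(im[150:350,220:460],None,fx=3,fy=3)[...,::-1])
E
```

```text
[-0.19 -0.86  2.54  0.43  0.88 -2.16]
(array([ 0.8 , -9.17,  9.3 ]), array([-0.026, -0.004, -0.147]))
```

View pics/s1.png

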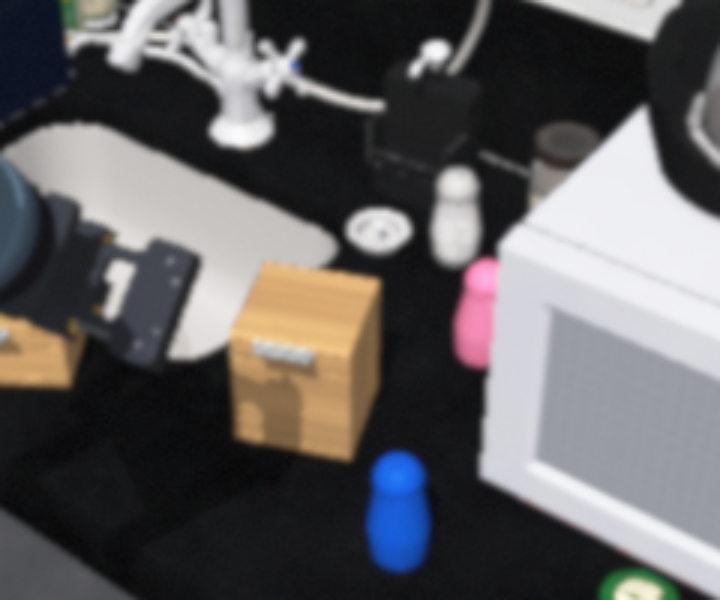

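The picture shows the shut gripper left of the chest, at about (150,300) in the crop, with the lip at (283,350) and nothing disturbed. The call was refused because every row needs "jaw", so I'm resending it.

Emit:
send_rows --increments '[{"tx": -0.2, "ty": -1.8, "tz": 1.4, "wx": -0.005, "wy": 0, "wz": -0.03, "jaw": -1}, {"tx": -0.4, "ty": -3.6, "tz": 2.8, "wx": -0.01, "wy": 0, "wz": -0.06, "jaw": -1}, {"tx": -0.6, "ty": -5.4, "tz": 4.2, "wx": -0.015, "wy": 0, "wz": -0.09, "jaw": -1}, {"tx": -0.8, "ty": -7.2, "tz": 5.6, "wx": -0.02, "wy": -0.003, "wz": -0.12, "jaw": -1}, {"tx": -1.1, "ty": -9, "tz": 7, "wx": -0.026, "wy": -0.004, "wz": -0.147, "jaw": -1}, {"tx": -1.1, "ty": -9, "tz": 7, "wx": -0.026, "wy": -0.004, "wz": -0.147, "jaw": -1}, {"tx": -1.1, "ty": -9, "tz": 7, "wx": -0.026, "wy": -0.004, "wz": -0.147, "jaw": -1}]'

```text
clock: 2.05
tool_pos: [0.4483, 0.0827, 0.1632]
orientation: [[-0.714, -0.374, 0.592], [-0.285, 0.927, 0.242], [-0.639, 0.004, -0.769]]
force: [0.1, 0.8, -0.0]
opening: 0.0002
grasp_force: 0.0
```

```bash
python3 - <<'E'
from plan import *
s=env.sense(); print(s['q'].round(2)); print(rel(C(0,clear=.006)-.06*d)); print(rel(C(0,clear=.006)))
E
```

```text
[-0.43 -0.43  2.47  0.76  0.75 -2.87]
(array([ 1.84, -0.07,  2.3 ]), array([ 0.002, -0.005, -0.005]))
(array([ 1.81, -0.08,  8.3 ]), array([ 0.002, -0.005, -0.005]))
```

Emit:
send_rows --increments '[{"tx": 0.9, "ty": 0, "tz": 1.1, "wx": 0, "wy": 0, "wz": 0, "jaw": -1}, {"tx": 1.8, "ty": -0.1, "tz": 2.3, "wx": 0, "wy": 0, "wz": 0, "jaw": -1}, {"tx": 1.8, "ty": -0.1, "tz": 3.5, "wx": 0, "wy": 0, "wz": 0, "jaw": -1}, {"tx": 1.8, "ty": -0.1, "tz": 4.7, "wx": 0, "wy": 0, "wz": 0, "jaw": -1}, {"tx": 1.8, "ty": -0.1, "tz": 5.7, "wx": 0, "wy": 0, "wz": 0, "jaw": -1}, {"tx": 1.8, "ty": -0.1, "tz": 6.7, "wx": 0, "wy": 0, "wz": 0, "jaw": -1}, {"tx": 1.8, "ty": -0.1, "tz": 7.5, "wx": 0, "wy": 0, "wz": 0, "jaw": -1}, {"tx": 1.8, "ty": -0.1, "tz": 8.3, "wx": 0, "wy": 0, "wz": 0, "jaw": -1}, {"tx": 1.8, "ty": -0.1, "tz": 8.3, "wx": 0, "wy": 0, "wz": 0, "jaw": -1}]'

```text
clock: 2.95
tool_pos: [0.4862, 0.1003, 0.0971]
orientation: [[-0.72, -0.372, 0.586], [-0.288, 0.928, 0.236], [-0.632, 0.001, -0.775]]
force: [-0.9, -0.0, -0.7]
opening: 0.0008
grasp_force: 0.2
```

```bash
python3 - <<'E'
from plan import *
s=env.sense(); print(s['q'].round(2)); print(rel(C(0,clear=.006)))
for n in('scene','top'):
    im,_=cap(n); b=(200,320,260,420) if n=='scene' else (205,300,290,400)
    cv2.imwrite(f'pics/{n}2.png',cv2.resize(im[b[0]:b[1],b[2]:b[3]],None,fx=4,fy=4)[...,::-1])
for th in (0,.25,.5,.75,1.0,1.2,1.35,1.5): print(th,rel(C(th))[0])
E
```

```text
[-0.31 -0.09  2.41  1.03  0.49 -3.12]
(array([ 0.79, -0.26,  0.55]), array([-0.002, -0.014, -0.004]))
0 [ 0.16 -0.23  0.57]
0.25 [-2.   -0.22 -1.07]
0.5 [-4.54 -0.21 -2.06]
0.75 [-7.27 -0.2  -2.3 ]
1.0 [-9.8  -0.19 -1.8 ]
1.2 [-11.56  -0.18  -0.97]
1.35 [-12.76  -0.17  -0.13]
1.5 [-13.81  -0.16   0.89]
```

View pics/scene2.png

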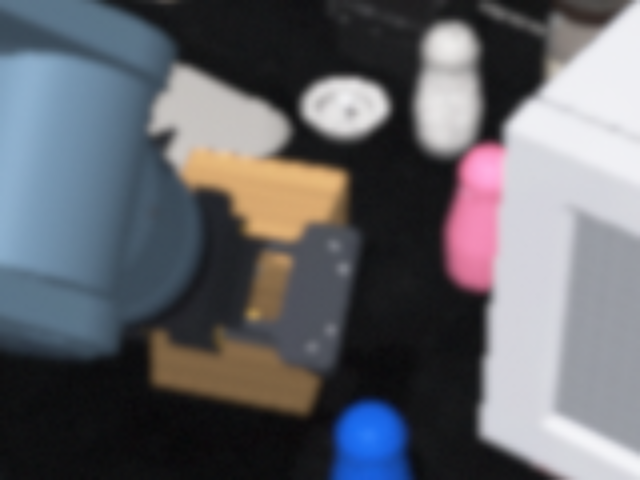

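View pics/top2.png

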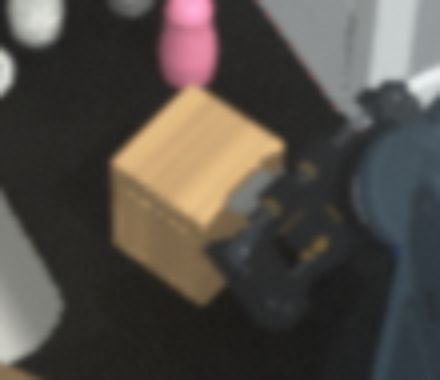

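Joint 6 ran into its limit (-3.12) just short of the lip. I'll back out and give the tool a half turn, which leaves the finger shape unchanged and brings joint 6 near 0.

Emit:
send_rows --increments '[{"tx": 0.3, "ty": 0, "tz": -1, "wx": 0, "wy": 0, "wz": 0, "jaw": -1}, {"tx": 0.3, "ty": 0, "tz": -2.5, "wx": 0, "wy": 0, "wz": 0, "jaw": -1}, {"tx": 0, "ty": 0, "tz": -4.5, "wx": 0, "wy": 0, "wz": 0, "jaw": -1}, {"tx": -1, "ty": 0, "tz": -6, "wx": 0, "wy": 0, "wz": 0.05, "jaw": -1}, {"tx": -2, "ty": 0, "tz": -6.5, "wx": 0, "wy": 0, "wz": 0.2, "jaw": -1}, {"tx": -2, "ty": 0, "tz": -6.5, "wx": 0, "wy": 0, "wz": 0.35, "jaw": -1}, {"tx": -2, "ty": 0, "tz": -6.5, "wx": 0, "wy": 0, "wz": 0.5, "jaw": -1}, {"tx": -2, "ty": 0, "tz": -6.5, "wx": 0, "wy": 0, "wz": 0.65, "jaw": -1}, {"tx": -2, "ty": 0, "tz": -6.5, "wx": 0, "wy": 0, "wz": 0.8, "jaw": -1}, {"tx": -2, "ty": 0, "tz": -6.5, "wx": 0, "wy": 0, "wz": 0.95, "jaw": -1}, {"tx": -2, "ty": 0, "tz": -6.5, "wx": 0, "wy": 0, "wz": 1.1, "jaw": -1}, {"tx": -2, "ty": 0, "tz": -6.5, "wx": 0, "wy": 0, "wz": 1.25, "jaw": -1}]'

```text
clock: 4.25
tool_pos: [0.4622, 0.0896, 0.1602]
orientation: [[-0.575, 0.57, 0.587], [0.795, 0.56, 0.235], [-0.195, 0.602, -0.775]]
force: [0.2, 0.7, 0.1]
opening: 0.0001
grasp_force: 0.0
```

Emit:
send_rows --increments '[{"tx": 0, "ty": 0, "tz": 0, "wx": 0, "wy": 0, "wz": 0.15, "jaw": -1}, {"tx": 0, "ty": 0, "tz": 0, "wx": 0, "wy": 0, "wz": 0.3, "jaw": -1}, {"tx": 0, "ty": 0, "tz": 0, "wx": 0, "wy": 0, "wz": 0.45, "jaw": -1}, {"tx": 0, "ty": 0, "tz": 0, "wx": 0, "wy": 0, "wz": 0.6, "jaw": -1}, {"tx": 0, "ty": 0, "tz": 0, "wx": 0, "wy": 0, "wz": 0.75, "jaw": -1}, {"tx": 0, "ty": 0, "tz": 0, "wx": 0, "wy": 0, "wz": 0.9, "jaw": -1}, {"tx": 0, "ty": 0, "tz": 0, "wx": 0, "wy": 0, "wz": 1.05, "jaw": -1}, {"tx": 0, "ty": 0, "tz": 0, "wx": 0, "wy": 0, "wz": 1.2, "jaw": -1}, {"tx": 0, "ty": 0, "tz": 0, "wx": 0, "wy": 0, "wz": 1.35, "jaw": -1}, {"tx": 0, "ty": 0, "tz": 0, "wx": 0, "wy": 0, "wz": 1.5, "jaw": -1}, {"tx": 0, "ty": 0, "tz": 0, "wx": 0, "wy": 0, "wz": 1.65, "jaw": -1}, {"tx": 0, "ty": 0, "tz": 0, "wx": 0, "wy": 0, "wz": 1.8, "jaw": -1}]'

```text
clock: 5.45
tool_pos: [0.4622, 0.0896, 0.1602]
orientation: [[0.686, 0.43, 0.587], [0.365, -0.901, 0.235], [0.63, 0.053, -0.775]]
force: [0.5, 0.2, -0.2]
opening: 0.0007
grasp_force: 0.0
```

```bash
sed -i 's/^O=.*/O=np.column_stack([u,np.cross(d,u),d])/' plan.py; python3 - <<'E'
from plan import *
s=env.sense(); print(s['q'].round(2)); print(rel(C(0,clear=.006)-.06*d),rel(C(0,clear=.006)))
im,D=cap('scene'); _,_,K,T=load('scene'); P=pts(D,K,T)
h=cv2.cvtColor(im,cv2.COLOR_RGB2HSV); m=cv2.inRange(h,(8,60,80),(25,200,255))>0
m[:,:285]=0;m[:,360:]=0;m[:225]=0;m[310:]=0
t=P[m&(abs(P[...,2]-.112)<.006)]; print(len(t),cv2.minAreaRect((t[:,:2]*1000).astype(np.float32)))
r=P[225:310,285:360]; l=r[(r[...,2]>.12)&(r[...,2]<.132)]; print(len(l),l.mean(0))
E
```

```text
[-0.38 -0.37  2.44  0.76  0.69  0.23]
(array([-2.84, -0.06,  1.1 ]), array([0.003, 0.014, 0.08 ])) (array([-2.75, -0.07,  7.1 ]), array([0.003, 0.014, 0.08 ]))
198 ((533.1843872070312, 111.1562728881836), (80.45518493652344, 28.067989349365234), 33.70466995239258)
0 [nan nan nan]<stdin>:7: RuntimeWarning: Mean of empty slice.
  ret = um.true_divide(
```

Emit:
send_rows --increments '[{"tx": -0.9, "ty": 0, "tz": 0, "wx": 0, "wy": 0.005, "wz": 0.03, "jaw": -1}, {"tx": -1.8, "ty": 0, "tz": 0.4, "wx": 0, "wy": 0.01, "wz": 0.06, "jaw": -1}, {"tx": -2.8, "ty": -0.1, "tz": 1.1, "wx": 0.003, "wy": 0.014, "wz": 0.08, "jaw": -1}, {"tx": -2.8, "ty": -0.1, "tz": 2.1, "wx": 0.003, "wy": 0.014, "wz": 0.08, "jaw": -1}, {"tx": -2.8, "ty": -0.1, "tz": 3.1, "wx": 0.003, "wy": 0.014, "wz": 0.08, "jaw": -1}, {"tx": -2.8, "ty": -0.1, "tz": 4.1, "wx": 0.003, "wy": 0.014, "wz": 0.08, "jaw": -1}, {"tx": -2.8, "ty": -0.1, "tz": 5.1, "wx": 0.003, "wy": 0.014, "wz": 0.08, "jaw": -1}, {"tx": -2.8, "ty": -0.1, "tz": 6.1, "wx": 0.003, "wy": 0.014, "wz": 0.08, "jaw": -1}, {"tx": -2.8, "ty": -0.1, "tz": 6.6, "wx": 0.003, "wy": 0.014, "wz": 0.08, "jaw": -1}, {"tx": -2.8, "ty": -0.1, "tz": 7.1, "wx": 0.003, "wy": 0.014, "wz": 0.08, "jaw": -1}, {"tx": -2.8, "ty": -0.1, "tz": 7.1, "wx": 0.003, "wy": 0.014, "wz": 0.08, "jaw": -1}]'

```text
clock: 6.6
tool_pos: [0.4842, 0.097, 0.0868]
orientation: [[0.708, 0.382, 0.595], [0.295, -0.924, 0.243], [0.642, 0.003, -0.767]]
force: [0.4, 0.7, 0.8]
opening: 0.001
grasp_force: 0.0
```

```bash
cat > look.py <<'E'
from plan import *
s=env.sense(); print(s['clock'],s['q'].round(2),s['force'].round(1))
im,D=cap('top'); _,_,K,T=load('top'); P=pts(D,K,T)
h=cv2.cvtColor(im,cv2.COLOR_RGB2HSV); m=cv2.inRange(h,(8,60,80),(25,200,255))>0
m[:,:300]=0;m[:,380:]=0;m[:200]=0;m[290:]=0
t=P[m&(abs(P[...,2]-.1125)<.006)]
if len(t)>20: print(len(t),cv2.minAreaRect((t[:,:2]*1000).astype(np.float32)))
print('wood zmax',np.percentile(P[m][:,2],99).round(3))
print('C0',rel(C(0,clear=.006)))
for th in (0,.25,.5,.75,1.0,1.2,1.35,1.5): print(th,rel(C(th))[0])
E
python3 look.py
```

```text
6.6 [-0.33 -0.06  2.42  1.13  0.49 -0.11] [0.4 0.7 0.8]
685 ((543.4296264648438, 121.67902374267578), (86.88048553466797, 93.83235931396484), 21.714290618896484)
wood zmax 0.168
C0 (array([ 0.08,  0.03, -0.03]), array([-0.001,  0.001,  0.007]))
0 [ 0.68  0.04 -0.03]
0.25 [ 2.87  0.05 -1.64]
0.5 [ 5.42  0.07 -2.59]
0.75 [ 8.14  0.08 -2.8 ]
1.0 [10.67  0.1  -2.27]
1.2 [12.42  0.11 -1.41]
1.35 [13.6   0.12 -0.55]
1.5 [14.64  0.13  0.47]
```

The chest hasn't moved and the fingertip is in place under the lip. Pushing along the arc now.

Emit:
send_rows --increments '[{"tx": 0.4, "ty": 0, "tz": 0, "wx": 0, "wy": 0, "wz": 0, "jaw": -1}, {"tx": 0.7, "ty": 0, "tz": 0, "wx": 0, "wy": 0, "wz": 0, "jaw": -1}, {"tx": 1.2, "ty": 0, "tz": -0.4, "wx": 0, "wy": 0, "wz": 0, "jaw": -1}, {"tx": 1.8, "ty": 0, "tz": -0.9, "wx": 0, "wy": 0, "wz": 0, "jaw": -1}, {"tx": 2.3, "ty": 0, "tz": -1.3, "wx": 0, "wy": 0, "wz": 0, "jaw": -1}, {"tx": 2.9, "ty": 0, "tz": -1.6, "wx": 0, "wy": 0, "wz": 0, "jaw": -1}, {"tx": 3.5, "ty": 0.1, "tz": -1.9, "wx": 0, "wy": 0, "wz": 0, "jaw": -1}, {"tx": 4.1, "ty": 0.1, "tz": -2.2, "wx": 0, "wy": 0, "wz": 0, "jaw": -1}, {"tx": 4.8, "ty": 0.1, "tz": -2.4, "wx": 0, "wy": 0, "wz": 0, "jaw": -1}, {"tx": 5.4, "ty": 0.1, "tz": -2.6, "wx": 0, "wy": 0, "wz": 0, "jaw": -1}]'

```text
clock: 7.65
tool_pos: [0.5078, 0.1058, 0.1427]
orientation: [[0.707, 0.382, 0.596], [0.295, -0.924, 0.243], [0.643, 0.004, -0.766]]
force: [-0.6, -0.0, -0.5]
opening: 0.0002
grasp_force: 0.2
```

```bash
python3 look.py; python3 - <<'E'
from plan import *
a,_=cap('scene'); b=load('top')[0]
f=lambda i,x,y:cv2.resize(i[y:y+120,x:x+100],None,fx=4,fy=4)
cv2.imwrite('pics/c3.png',np.hstack([f(a,270,200),f(b,300,180)])[...,::-1])
E
```

```text
7.65 [-0.28 -0.16  2.34  0.86  0.55  0.24] [-0.6 -0.  -0.5]
139 ((576.0791015625, 141.2992401123047), (48.82049560546875, 101.24836730957031), 45.53285217285156)
wood zmax 0.225
C0 (array([-5.55, -0.13,  2.63]), array([ 0.   , -0.002,  0.007]))
0 [-4.95 -0.13  2.63]
0.25 [-2.76 -0.11  1.02]
0.5 [-0.21 -0.09  0.08]
0.75 [ 2.52 -0.07 -0.12]
1.0 [ 5.04 -0.05  0.41]
1.2 [ 6.79 -0.04  1.27]
1.35 [ 7.97 -0.03  2.14]
1.5 [ 9.01 -0.03  3.17]
```

View pics/c3.png

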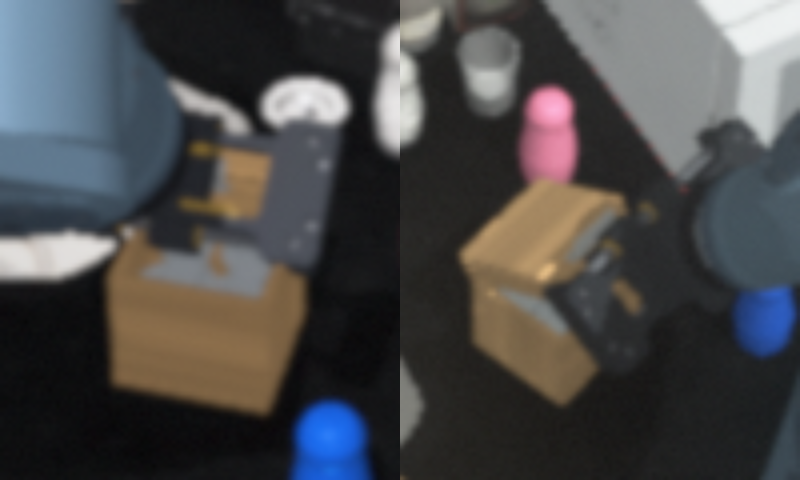

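The lid is half open, about 0.5 rad, and riding on the fingertip. In the left crop the chest body is unmoved at (205,350), and forces are near zero. Continuing the arc.

Emit:
send_rows --increments '[{"tx": 0.6, "ty": 0, "tz": 0, "wx": 0, "wy": 0, "wz": 0, "jaw": -1}, {"tx": 1.2, "ty": 0, "tz": -0.1, "wx": 0, "wy": 0, "wz": 0, "jaw": -1}, {"tx": 1.9, "ty": 0, "tz": -0.1, "wx": 0, "wy": 0, "wz": 0, "jaw": -1}, {"tx": 2.5, "ty": 0, "tz": -0.1, "wx": 0, "wy": 0, "wz": 0, "jaw": -1}, {"tx": 3.2, "ty": 0, "tz": 0, "wx": 0, "wy": 0, "wz": 0, "jaw": -1}, {"tx": 3.9, "ty": 0, "tz": 0.1, "wx": 0, "wy": 0, "wz": 0, "jaw": -1}, {"tx": 4.5, "ty": 0, "tz": 0.2, "wx": 0, "wy": 0, "wz": 0, "jaw": -1}, {"tx": 5, "ty": 0, "tz": 0.4, "wx": 0, "wy": 0, "wz": 0, "jaw": -1}, {"tx": 5, "ty": 0, "tz": 0.4, "wx": 0, "wy": 0, "wz": 0, "jaw": -1}]'

```text
clock: 8.65
tool_pos: [0.546, 0.1216, 0.1714]
orientation: [[0.707, 0.382, 0.595], [0.294, -0.924, 0.243], [0.643, 0.004, -0.766]]
force: [0.3, 0.2, 0.8]
opening: 0.0006
grasp_force: 0.1
```

```bash
python3 look.py
```

```text
8.65 [-0.2  -0.12  2.23  0.75  0.55  0.42] [0.3 0.2 0.8]
27 ((586.0297241210938, 157.75579833984375), (28.825645446777344, 69.91500091552734), 47.46931076049805)
wood zmax 0.252
C0 (array([-10.37,  -0.07,   2.15]), array([-0.001,  0.   ,  0.006]))
0 [-9.77 -0.07  2.15]
0.25 [-7.58 -0.05  0.54]
0.5 [-5.03 -0.04 -0.41]
0.75 [-2.3  -0.02 -0.62]
1.0 [ 0.22 -0.01 -0.08]
1.2 [1.97 0.01 0.77]
1.35 [3.16 0.02 1.63]
1.5 [4.19 0.02 2.66]
```

Emit:
send_rows --increments '[{"tx": 0.6, "ty": 0, "tz": 0, "wx": 0, "wy": 0, "wz": 0, "jaw": -1}, {"tx": 1.1, "ty": 0, "tz": 0.1, "wx": 0, "wy": 0, "wz": 0, "jaw": -1}, {"tx": 1.7, "ty": 0, "tz": 0.3, "wx": 0, "wy": 0, "wz": 0, "jaw": -1}, {"tx": 2.2, "ty": 0, "tz": 0.6, "wx": 0, "wy": 0, "wz": 0, "jaw": -1}, {"tx": 2.6, "ty": 0, "tz": 0.9, "wx": 0, "wy": 0, "wz": 0, "jaw": -1}, {"tx": 3, "ty": 0, "tz": 1.1, "wx": 0, "wy": 0, "wz": 0, "jaw": -1}, {"tx": 3.4, "ty": 0, "tz": 1.4, "wx": 0, "wy": 0, "wz": 0, "jaw": -1}, {"tx": 3.8, "ty": 0, "tz": 1.8, "wx": 0, "wy": 0, "wz": 0, "jaw": -1}, {"tx": 4.1, "ty": 0, "tz": 2.1, "wx": 0, "wy": 0, "wz": 0, "jaw": -1}, {"tx": 4.4, "ty": 0, "tz": 2.4, "wx": 0, "wy": 0, "wz": 0, "jaw": -1}, {"tx": 4.4, "ty": 0, "tz": 2.4, "wx": 0, "wy": 0, "wz": 0, "jaw": -1}, {"tx": 4.4, "ty": 0, "tz": 2.4, "wx": 0, "wy": 0, "wz": 0, "jaw": -1}]'

```text
clock: 9.9
tool_pos: [0.5906, 0.1402, 0.1806]
orientation: [[0.708, 0.381, 0.595], [0.294, -0.924, 0.243], [0.642, 0.003, -0.766]]
force: [-0.1, -0.5, -0.8]
opening: 0.0003
grasp_force: 0.0
```

```bash
python3 look.py; python3 - <<'E'
from plan import *
a,_=cap('scene'); b=load('top')[0]
f=lambda i,x,y:cv2.resize(i[y:y+150,x:x+100],None,fx=4,fy=4)
cv2.imwrite('pics/c4.png',np.hstack([f(a,270,170),f(b,300,150)])[...,::-1])
E
```

```text
9.9 [-0.13 -0.02  2.12  0.7   0.52  0.53] [-0.1 -0.5 -0.8]
22 ((583.6713256835938, 178.2752227783203), (26.021699905395508, 18.895084381103516), 7.868472099304199)
wood zmax 0.263
C0 (array([-14.72,  -0.07,  -0.23]), array([-0.001,  0.001,  0.006]))
0 [-14.12  -0.06  -0.23]
0.25 [-11.94  -0.05  -1.84]
0.5 [-9.39 -0.04 -2.79]
0.75 [-6.66 -0.02 -3.  ]
1.0 [-4.13 -0.01 -2.47]
1.2 [-2.38  0.01 -1.62]
1.35 [-1.2   0.01 -0.76]
1.5 [-0.16  0.02  0.27]
```

View pics/c4.png

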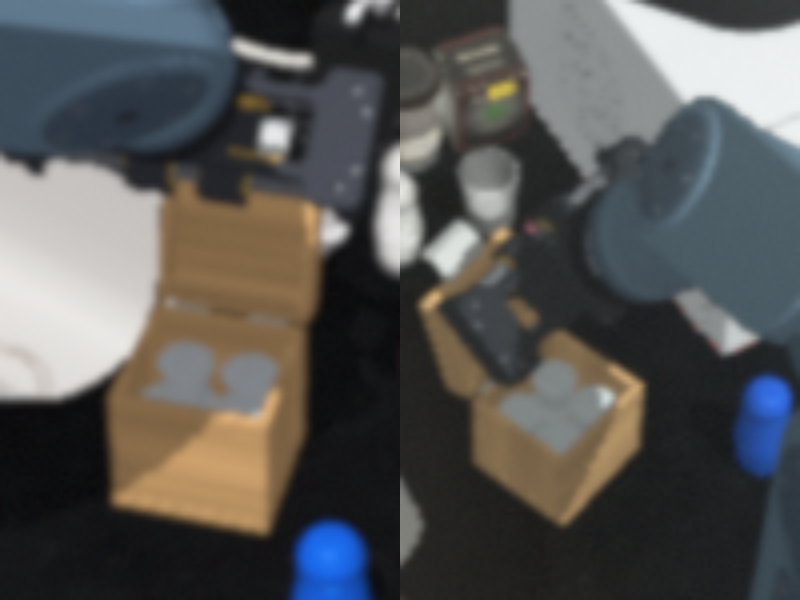

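The lid has tipped past the finger and leans back fully, and the chest hasn't moved. Retreating along the tool axis.

Emit:
send_rows --increments '[{"tx": -0.3, "ty": 0, "tz": -1, "wx": 0, "wy": 0, "wz": 0, "jaw": -1}, {"tx": -0.6, "ty": 0, "tz": -2.5, "wx": 0, "wy": 0, "wz": 0, "jaw": -1}, {"tx": -1, "ty": 0, "tz": -4.5, "wx": 0, "wy": 0, "wz": 0, "jaw": -1}, {"tx": -2, "ty": 0, "tz": -7, "wx": 0, "wy": 0, "wz": 0, "jaw": -1}, {"tx": -3, "ty": 0, "tz": -9, "wx": 0, "wy": 0, "wz": 0, "jaw": -1}, {"tx": -4, "ty": 0, "tz": -11, "wx": 0, "wy": 0, "wz": 0, "jaw": -1}, {"tx": -5, "ty": 0, "tz": -12, "wx": 0, "wy": 0, "wz": 0, "jaw": -1}, {"tx": -5, "ty": 0, "tz": -12, "wx": 0, "wy": 0, "wz": 0, "jaw": -1}, {"tx": -5, "ty": 0, "tz": -12, "wx": 0, "wy": 0, "wz": 0, "jaw": -1}]'

```text
clock: 10.9
tool_pos: [0.4843, 0.096, 0.241]
orientation: [[0.707, 0.38, 0.596], [0.293, -0.925, 0.242], [0.643, 0.004, -0.766]]
force: [0.3, 0.4, 0.2]
opening: 0.0008
grasp_force: 0.0
```

```bash
python3 - <<'E'
from plan import *
s=env.sense(); print(s['tool_pos'],s['q'].round(2),s['force'].round(1),abs(s['joint_vel']).max())
a,_=cap('scene'); b,D=cap('top'); _,_,K,T=load('top'); P=pts(D,K,T)
w=cv2.inRange(cv2.cvtColor(b,cv2.COLOR_RGB2HSV),(8,60,80),(25,200,255))>0; w[:,:300]=0;w[:,380:]=0;w[:150]=0;w[290:]=0
q=(P[w]-H); x=q@c; z=q[:,2]; m=(z>.02)&(z<.1)&(x>-.02)&(x<.08); A=np.polyfit(z[m],x[m],1); print('lid inner/edge lean rad past vertical',np.arctan(A[0]),m.sum(), 'tip',x[m].max(),z[m].max())
f=lambda i,x,y:cv2.resize(i[y:y+200,x:x+266],None,fx=1.5*2,fy=1.5*2)[:, :400*2]
cv2.imwrite('pics/c5.png',np.hstack([cv2.resize(a,(400,300)),cv2.resize(b,(400,300))])[...,::-1] if 0 else np.vstack([np.hstack([cv2.resize(a[150:350,130:400],(400,296)),cv2.resize(b[150:350,180:450],(400,296))])])[...,::-1])
E
```

```text
[0.48426812 0.09597047 0.24099605] [-0.34 -0.46  2.32  0.62  0.82  0.52] [0.3 0.4 0.2] 0.028696860714311524
lid inner/edge lean rad past vertical 0.12806158654367236 506 tip 0.048931500839514766 0.08407167035028326
```

View pics/c5.png

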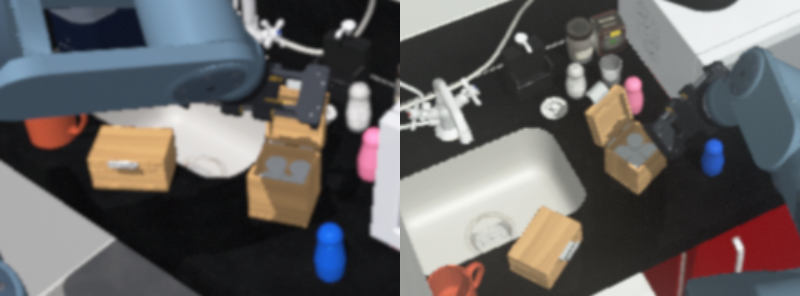

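The tall chest's lid stands fully open: its far edge is 49 mm behind the hinge, against 47 mm expected at 1.85 rad. The low chest is shut, everything is in place and the robot is clear.

```bash
python3 -c "
from station import env
print(env.job_done())"
```

```text
the job is handed in; nothing more can be done
None
```

The tall chest's lid rests fully open by itself, the chest and everything else in view stayed put, the low chest is shut, and the job is handed in at about 11 s of the 35 s; no verdict came back.

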